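# Hang the coloured keys in the key cabinet

### The arm

A 6-joint arm with a two-finger parallel gripper is mounted at the origin on the work surface. World frame = base frame: x ahead of the robot, y to its left, z up, the work surface at z = 0. Lengths are in m, angles in rad, forces in N, time in s.
With the tool pointing down it reaches from about 0.425 to 0.95 m from the base axis. Payload 14.7 kg.
Tool frame: the origin (TCP) lies on the centre line of the jaws, within the pads' length; the fingertips stand 17 mm ahead of it and the grasp point (between the pads) lies 2 mm behind it; x points along the fingers, y is the direction in which the jaws open and shut, and the axes are right-handed (so a half turn about x gives the same grasp; the last joint's range is limited). The gripper opens to 85 mm and grips with 20 to 120 N. Pads are 22 mm wide; open, the fingers measure 114 mm over their backs; the gripper's body (76 mm by 85 mm) begins 54 mm behind the grasp point. The pads swing forward as they close: fully open they stand 13 mm farther back than shut.
Start: joints at [-0.047, 0.48, 1.596, -0, 1.065, -0.047], TCP at [0.65, 0, 0.248] pointing down, gripper open.
Joint ranges: [-2.75, 2.75], [-0.82, 2.05], [0.23, 2.67], [-1.56, 4.7], [0.09, 2.69], [-2.92, 2.92]. Speed limits (rad/s): [1.89, 1.89, 2.39, 3.01, 3.01, 3.01].

### API

Orientations are given as a unit quaternion [x, y, z, w].
In Python, from plant import ctrl, imaging, ticket gives the robot as it stands.
- The arm moves only by the shell command python3 -m handwheel 'ROWS' [FORCE]. ROWS is JSON, a list of rows, each an object of numbers: "x", "y", "z": the shift along the tool's x, y, z in mm; "ax", "ay", "az": the turn, a rotation vector about the tool's x, y, z in degrees; "gripper": the closure, from 0 (fully open) to 1 (shut). A call has 1 to 12 rows; each row shifts and turns the pose as measured when the row begins, along the tool's axes as they then stand; what a row does not reach is not made up. A row lasts 1/10 s, in which the tool goes at most 50 mm and 8.59 degrees, less where a joint would pass 70% of its speed; a pose out of reach is approached as far as the arm can. A call with a gripper value outside its range is refused whole. The fingers move at their own pace and stop on an object; FORCE is the grip in N (left out, the last holds). Time passes only in rows, so rows that do not move let the fingers close. It gives the time, the measured TCP pose, the force and the opening at its end, in the units of the state.
- ctrl.observe(): the state, without advancing time (a new reading comes with each control period).
- imaging.capture(name): name is "scene" or "side" or "wrist"; returns a dict with "color" (480x640x3 uint8, red, green, blue), "intrinsics" (3x3 intrinsics, pixels), "k1" (the pictures are not rectified: a ray, as slopes to the right and down, at radius r is drawn at 1 + k1 r^2 times it, then the intrinsics apply), "R" (3x3) and "t" (3): a world point X has camera coordinates R X + t; the wrist camera has in their place "T_tool_cam" (4x4, takes a point from camera to tool coordinates, whose origin is the TCP and whose axes are the tool frame's). Camera axes: x right, y down, z forward; pixel columns grow to the right and rows downward; lengths in m; the calibration is good to about 2 mm. A picture is of the moment at which its call begins: read the wrist's pose just before it. There is no depth.
- ticket.finish_job(): hands the job in, once; it reports no verdict.
The state is a dict: "time_s": time; "qpos": joint angles; "joint_vel": joint speeds; "joint_torque": joint torques, N m; "tool_pos": TCP position; "eef_rot": TCP orientation; "force": force on the tool from outside, world axes, zero at the start; "torque": the same for the moment, N m; "finger_gap": finger opening in m.
Only numpy, scipy, OpenCV 4.12 (cv2) and the standard library are available. Lean on these libraries where they do the work, as an engineer would, in place of code of your own. Each camera call takes 0.05 s, during which the arm holds its last target. There are 200 camera calls.

### The job

Hang the red, the blue and the green key in the open key cabinet that lies on its back: put the eye of each key over the pin on the disc of its own colour, so that the key lies flat on the cabinet's back panel. Leave the black spare key, the terracotta dish and the yellow battery box where they are.

Things in the scene. Friction and masses are not known exactly. Their poses are not given: they have to be found in the camera images.
- key_red: loose steel key, red plastic head, 45 g, lying flat. Origin: underside, at the centre of the eye; +x to the blade tip, z up. Eye: plate 40 x 40, 10 mm thick, with a round 28 mm through hole. Grip block: 24 mm wide, 12 tall, x 19 to 49 mm (centre x = 34, near the centre of mass), flat sides facing +y and -y. Blade: 7 wide, 3 thick, x 48 to 88 mm, underside 4.5 mm up. Starts on the table (z = 0).
- key_blue: loose steel key, blue plastic head, 45 g, lying flat. Origin: underside, at the centre of the eye; +x to the blade tip, z up. Eye: plate 40 x 40, 10 mm thick, with a round 28 mm through hole. Grip block: 24 mm wide, 12 tall, x 19 to 49 mm (centre x = 34, near the centre of mass), flat sides facing +y and -y. Blade: 7 wide, 3 thick, x 48 to 88 mm, underside 4.5 mm up. Starts on the table (z = 0).
- key_green: loose steel key, green plastic head, 45 g, lying flat. Origin: underside, at the centre of the eye; +x to the blade tip, z up. Eye: plate 40 x 40, 10 mm thick, with a round 28 mm through hole. Grip block: 24 mm wide, 12 tall, x 19 to 49 mm (centre x = 34, near the centre of mass), flat sides facing +y and -y. Blade: 7 wide, 3 thick, x 48 to 88 mm, underside 4.5 mm up. Starts on the table (z = 0).
- hook_red: hook of the red key, fixed: a straight upright steel pin on the cabinet's back panel, 7 mm thick, 24 mm tall, with a 9 mm ball end, amid a flat red disc (60 mm across, under 1 mm thick). Origin at the pin's foot on the panel's upper face (10 mm above the table); z up along the pin. The three hooks stand in a row, about 95 mm apart, their order varying.
- hook_blue: hook of the blue key, fixed: a straight upright steel pin on the cabinet's back panel, 7 mm thick, 24 mm tall, with a 9 mm ball end, amid a flat blue disc (60 mm across, under 1 mm thick). Origin at the pin's foot on the panel's upper face (10 mm above the table); z up along the pin. The three hooks stand in a row, about 95 mm apart, their order varying.
- hook_green: hook of the green key, fixed: a straight upright steel pin on the cabinet's back panel, 7 mm thick, 24 mm tall, with a 9 mm ball end, amid a flat green disc (60 mm across, under 1 mm thick). Origin at the pin's foot on the panel's upper face (10 mm above the table); z up along the pin. The three hooks stand in a row, about 95 mm apart, their order varying.
- cabinet: white MDF key cabinet on its back, fixed, open side up. Origin under its centre, on the table; outside 260 (x) x 320 mm (y, along the row of hooks), inside 236 x 296. Panel face 10 mm, wall rim 45 mm above the table, wall 12 thick. The open door slopes from the +y rim to the table, with nine unused plain pins. A key fits flat on any hook with its blade along the cabinet's +x or -x.
- key_black: the spare key with a black head, the same shape and origin as the coloured keys, loose, lying flat on the table among them; it stays where it is.
- dish: terracotta dish, 110 mm across, 30 mm high, empty, loose on the table; origin under its centre. It stays where it is.
- battery_box: yellow plastic battery box, 80 (x) x 60 (y) x 45 mm with a round 52 mm screw lid on top (57 mm high in all), loose on the table; origin under its centre. It stays where it is.
Things that resemble listed ones, but are neither listed nor needed, are in the scene too. What is shaped like the key_blue but brown is not meant.

How it is judged:
By the outcome, as a careful person would: the job done as asked, in the order asked, and still so for the second after the job is handed in, with the robot touching nothing.
It also fails if it takes over 83 s, if anything falls off the work surface, if the arm or the gripper's body presses on something with over 40 N, if the wrist force passes 120 N, or if a joint passes its speed limit or range.

## Working session

There is one attempt and no reset: what is moved stays moved. The work goes in short steps, Python scripts to look and compute and a shell command to move; the robot and the scene stay as the last step left them, time stands still between calls to the robot, and variables do not carry over. Pictures are saved under pics/ and viewed, about 12 in all and at most 16, crops included, and the job is handed in when it is done.

```bash
mkdir -p pics; ls; cat > h.py <<'E'
import numpy as np, cv2
from plant import ctrl, imaging, ticket
from scipy.spatial.transform import Rotation as Ro
def cap(name, fn=None):
    s=ctrl.observe(); c=imaging.capture(name)
    K=np.array(c["intrinsics"]); k1=c["k1"]
    if name=="wrist":
        T=np.eye(4); T[:3,:3]=Ro.from_quat(s["eef_rot"]).as_matrix(); T[:3,3]=s["tool_pos"]
        M=T@np.array(c["T_tool_cam"]); R=M[:3,:3].T; t=-R@M[:3,3]
    else: R=np.array(c["R"]); t=np.array(c["t"])
    if fn: cv2.imwrite("pics/"+fn+".png", c["color"][:,:,::-1])
    return dict(img=c["color"],K=K,k1=k1,R=R,t=t)
def ray(c,uv,z):
    K=c["K"]; d=np.array([(uv[0]-K[0,2])/K[0,0],(uv[1]-K[1,2])/K[1,1]])
    u=d.copy()
    for _ in range(20): u=d/(1+c["k1"]*(u@u))
    D=c["R"].T@np.array([u[0],u[1],1]); O=-c["R"].T@c["t"]
    return O+D*(z-O[2])/D[2]
def proj(c,X):
    p=c["R"]@np.array(X,float)+c["t"]; u=p[:2]/p[2]; u=u*(1+c["k1"]*(u@u))
    return c["K"][:2,:2]@u+c["K"][:2,2]
E
python3 - <<'E'
from h import *
s=ctrl.observe(); print(s["tool_pos"],s["eef_rot"],s["finger_gap"],s["time_s"])
print(Ro.from_quat(s["eef_rot"]).as_matrix().round(3))
for n in("scene","side","wrist"):
    c=cap(n,n+"0"); print(n,(-c["R"].T@c["t"]).round(3),c["K"][0,0])
E
```

```text
pics
[6.49616468e-01 2.28691878e-05 2.47677508e-01] [ 0.49971949  0.50030843 -0.50028697  0.49968475] 0.08498382347826525 0.0
[[-0.001  1.    -0.   ]
 [ 0.    -0.    -1.   ]
 [-1.    -0.001 -0.   ]]
scene [ 0.877 -0.895  0.719] 479.10225951995227
side [0.22  0.632 0.583] 439.0406992563983
wrist [0.65  0.066 0.373] 390.71782021634976
```

View pics/scene0.png

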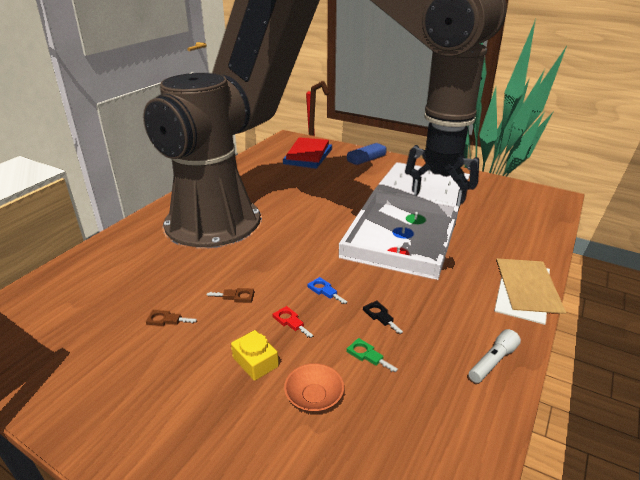

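View pics/side0.png

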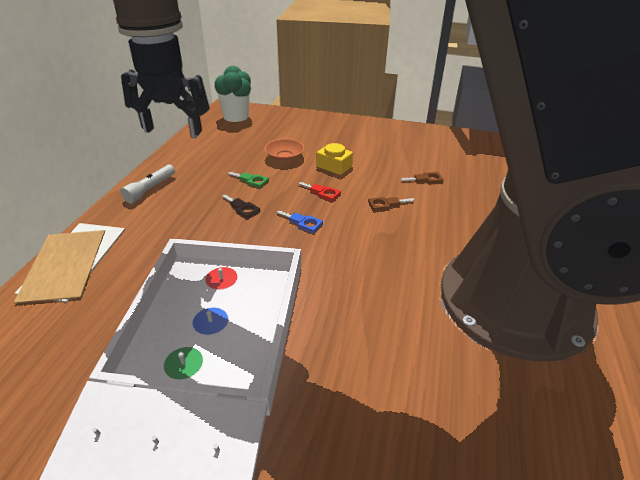

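```bash
cat >> h.py <<'E'
HUE={"red":(175,6),"blue":(105,125),"green":(50,80)}
def mask(c,col):
    h=cv2.cvtColor(c["img"],cv2.COLOR_RGB2HSV); H,S,V=[h[:,:,i].astype(int) for i in range(3)]
    a,b=HUE[col]; hm=(H>=a)&(H<=b) if a<b else (H>=a)|(H<=b)
    return (hm&(S>150)&(V>60)).astype(np.uint8)
def heads(c,col,z=0.011,amin=120):
    "blobs: pixel centre, area, world rect (key head axis 69x40)"
    m=cv2.morphologyEx(mask(c,col),cv2.MORPH_CLOSE,np.ones((3,3)))
    out=[]
    for k in cv2.findContours(m,cv2.RETR_EXTERNAL,cv2.CHAIN_APPROX_NONE)[0]:
        if cv2.contourArea(k)<amin: continue
        P=np.array([ray(c,p[0],z)[:2] for p in k])*1000
        (cx,cy),(w,h),a=cv2.minAreaRect(P.astype(np.float32))
        if w<h: w,h,a=h,w,a+90
        out.append((k.reshape(-1,2).mean(0).round(),cv2.contourArea(k),(round(cx,1),round(cy,1)),(round(w),round(h)),round(a,1)))
    return out
E
python3 - <<'E'
from h import *
for n in("scene","side"):
    c=cap(n)
    for col in HUE:
        for o in heads(c,col): print(n,col,*o)
        for col2 in ():pass
    im=c["img"]; 
    if n=="scene":
        cv2.imwrite("pics/crop1.png",cv2.resize(im[190:390,130:470],None,fx=2.3,fy=2.3)[:,:,::-1])
        for nm,uv in dict(hr=(398,252),hb=(402,232),hg=(415,218)).items(): print(nm,ray(c,uv,.01).round(3))
    else:
        for nm,uv in dict(hr=(221,280),hb=(209,320),hg=(183,363),c1=(298,248),c2=(175,240)).items(): print(nm,ray(c,uv,.045 if nm[0]=='c' else .01).round(3))
E
```

```text
scene red [289. 318.] 402.5 (432.2, -253.1) (77, 47) 161.6
scene red [307. 149.] 716.5 (-28.6, 593.4) (227, 134) 107.4
scene blue [322. 288.] 292.0 (444.4, -123.8) (74, 46) 163.6
scene blue [403. 232.] 126.0 (515.9, 200.5) (54, 47) 29.8
scene green [365. 352.] 432.0 (619.1, -260.2) (70, 44) 168.6
hr [0.541 0.105 0.01 ]
hb [0.513 0.203 0.01 ]
hg [0.518 0.295 0.01 ]
side red [221. 277.] 352.0 (538.8, 99.9) (56, 50) 145.3
side red [325. 192.] 296.0 (427.0, -235.3) (77, 52) 163.1
side blue [305. 220.] 240.0 (440.3, -113.0) (70, 39) 164.5
hr [0.539 0.108 0.01 ]
hb [0.518 0.203 0.01 ]
hg [0.519 0.293 0.01 ]
c1 [0.414 0.021 0.045]
c2 [0.652 0.061 0.045]
```

View pics/crop1.png

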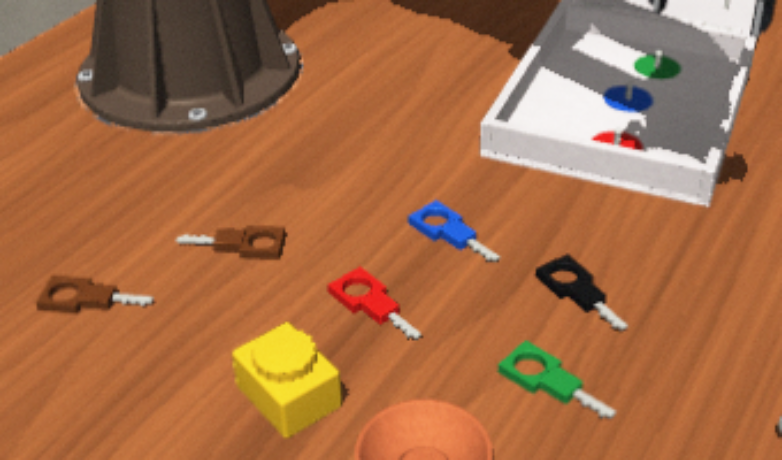

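Look-alikes, scene pixels: red key (289,318) against the red disc (398,252) and red book (307,149). Blue key (322,288) against brown keys (240,295) and (160,318), the blue disc (403,232) and the blue roll (367,153). Green key (365,352) against the green disc (415,218), and the black key (380,315). The crop confirms the red, blue and green heads, with blades pointing about +x. I'll start with red.

```bash
python3 -m handwheel '[{"x":10,"y":-25,"z":31,"gripper":0.3},{"x":10,"y":-25,"z":31},{"x":10,"y":-25,"z":31},{"x":10,"y":-25,"z":31},{"x":10,"y":-25,"z":31},{"x":10,"y":-25,"z":31},{"x":10,"y":-25,"z":31},{"x":10,"y":-25,"z":31},{"ax":-8},{"ax":-8},{"ax":-8},{"ax":-8}]' 30
python3 -m handwheel '[{"ax":-8},{"ax":-8},{"ax":-8},{"ax":-8},{"ax":-8},{}]'
python3 - <<'E'
from h import *
c=cap("wrist","w1")
for col in HUE:
    for o in heads(c,col): print(col,*o)
E
```

```text
red [203.  99.] 3614.5 (543.5, 99.1) (58, 58) 179.9
blue [119. 321.] 1950.5 (444.2, -114.9) (67, 44) 163.4
blue [165.   3.] 231.0 (518.3, 173.9) (35, 6) 179.7schema error: expected keys x, y, z, ax, ay, az, gripper
schema error: expected keys x, y, z, ax, ay, az, gripper
```

View pics/w1.png

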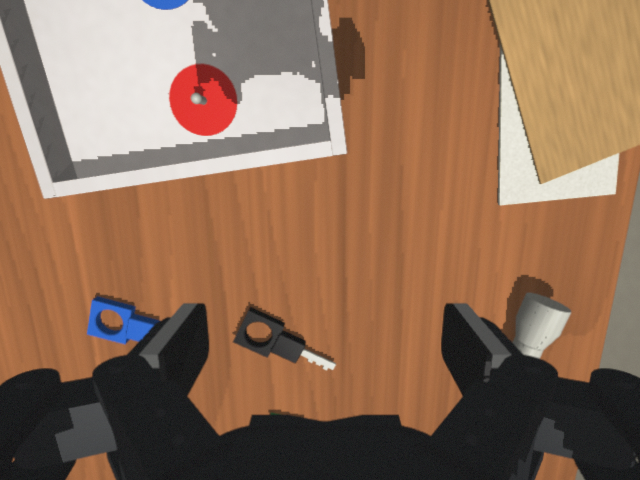

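The start view shows the red disc at (203,99) with its pin, and the blue and black keys at (110,320) and (260,330). The arm has not moved, because each row needs all seven keys.

```bash
python3 -m handwheel '[{"x":10,"y":-25,"z":31,"ax":0,"ay":0,"az":0,"gripper":0.3},{"x":10,"y":-25,"z":31,"ax":0,"ay":0,"az":0,"gripper":0.3},{"x":10,"y":-25,"z":31,"ax":0,"ay":0,"az":0,"gripper":0.3},{"x":10,"y":-25,"z":31,"ax":0,"ay":0,"az":0,"gripper":0.3},{"x":10,"y":-25,"z":31,"ax":0,"ay":0,"az":0,"gripper":0.3},{"x":10,"y":-25,"z":31,"ax":0,"ay":0,"az":0,"gripper":0.3},{"x":10,"y":-25,"z":31,"ax":0,"ay":0,"az":0,"gripper":0.3},{"x":10,"y":-25,"z":31,"ax":0,"ay":0,"az":0,"gripper":0.3},{"x":0,"y":0,"z":0,"ax":-8,"ay":0,"az":0,"gripper":0.3},{"x":0,"y":0,"z":0,"ax":-8,"ay":0,"az":0,"gripper":0.3},{"x":0,"y":0,"z":0,"ax":-8,"ay":0,"az":0,"gripper":0.3},{"x":0,"y":0,"z":0,"ax":-8,"ay":0,"az":0,"gripper":0.3}]' 30
python3 -m handwheel '[{"x":0,"y":0,"z":0,"ax":-8,"ay":0,"az":0,"gripper":0.3},{"x":0,"y":0,"z":0,"ax":-8,"ay":0,"az":0,"gripper":0.3},{"x":0,"y":0,"z":0,"ax":-8,"ay":0,"az":0,"gripper":0.3},{"x":0,"y":0,"z":0,"ax":-8,"ay":0,"az":0,"gripper":0.3},{"x":0,"y":0,"z":0,"ax":-8,"ay":0,"az":0,"gripper":0.3},{"x":0,"y":0,"z":0,"ax":0,"ay":0,"az":0,"gripper":0.3}]'
python3 - <<'E'
from h import *
c=cap("wrist","w2")
for col in HUE:
    for o in heads(c,col): print(col,*o)
print(Ro.from_quat(ctrl.observe()["eef_rot"]).as_matrix().round(3))
E
```

```text
time_s: 1.5
tool_pos: [0.4428, -0.2569, 0.1648]
eef_rot: [0.338, 0.62, -0.337, 0.622]
force: [-0.2, 0.1, -0.2]
finger_gap: 0.0601
time_s: 2.1
tool_pos: [0.4429, -0.2574, 0.1651]
eef_rot: [0.093, 0.7, -0.093, 0.702]
force: [-0.2, 0.0, -0.0]
finger_gap: 0.0598
red [331. 206.] 4297.5 (430.0, -248.9) (69, 40) 162.0
blue [510. 175.] 4680.5 (441.9, -121.4) (68, 42) 163.4
green [380. 398.] 581.0 (598.4, -252.8) (39, 38) 167.9
[[ 0.004  0.266  0.964]
 [-0.     0.964 -0.266]
 [-1.     0.001  0.004]]
```

View pics/w2.png

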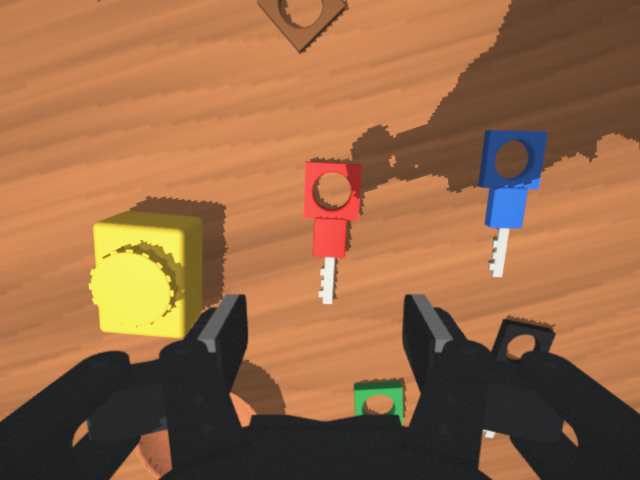

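The wrist view shows the red eye at (332,190), its grip block at (330,238) and its blade pointing down in the picture. The fit is a clean 69 x 40 mm rectangle, and blue at (515,160) is clear of it. I'll descend on red.

```bash
python3 -m handwheel '[{"x":30,"y":4,"z":5,"ax":2.6,"ay":0,"az":0,"gripper":0.55},{"x":40,"y":0,"z":0,"ax":0,"ay":0,"az":0,"gripper":0.55},{"x":40,"y":0,"z":0,"ax":0,"ay":0,"az":0,"gripper":0.55},{"x":15,"y":0,"z":0,"ax":0,"ay":0,"az":0,"gripper":0.55},{"x":10,"y":0,"z":0,"ax":0,"ay":0,"az":0,"gripper":0.55},{"x":0,"y":0,"z":0,"ax":0,"ay":0,"az":0,"gripper":0.55}]' 30
python3 - <<'E'
from h import *
c=cap("wrist","w3")
E
```

```text
time_s: 2.75
tool_pos: [0.4521, -0.2564, 0.0272]
eef_rot: [0.121, 0.693, -0.122, 0.7]
force: [0.7, -1.0, 0.7]
finger_gap: 0.0385
```

View pics/w3.png

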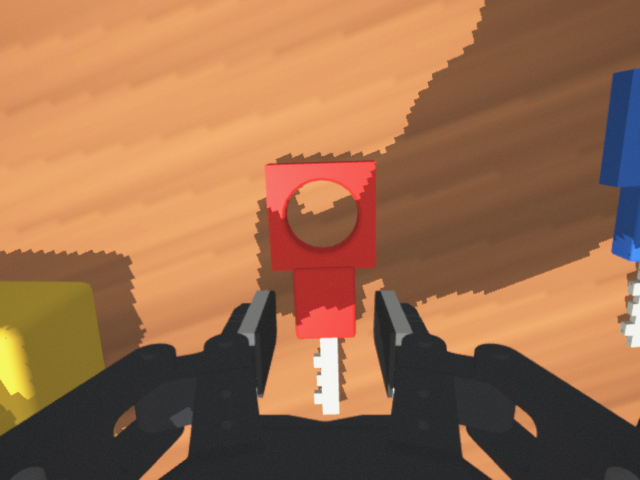

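The jaws straddle the red block, with the block centred at (325,300).

```bash
python3 -m handwheel '[{"x":5,"y":0,"z":-3,"ax":0,"ay":0,"az":0,"gripper":0.65},{"x":0,"y":0,"z":0,"ax":0,"ay":0,"az":0,"gripper":0.85},{"x":0,"y":0,"z":0,"ax":0,"ay":0,"az":0,"gripper":0.85},{"x":0,"y":0,"z":0,"ax":0,"ay":0,"az":0,"gripper":0.85},{"x":0,"y":0,"z":0,"ax":0,"ay":0,"az":0,"gripper":0.85}]' 40
```

```text
time_s: 3.3
tool_pos: [0.4512, -0.2568, 0.026]
eef_rot: [0.121, 0.691, -0.124, 0.702]
force: [0.3, 0.4, -0.1]
finger_gap: 0.0224
```

```bash
python3 -m handwheel '[{"x":0,"y":0,"z":0,"ax":0,"ay":0,"az":0,"gripper":0.6},{"x":0,"y":0,"z":-2,"ax":0,"ay":0,"az":0,"gripper":0.6},{"x":4,"y":0,"z":-1,"ax":0,"ay":0,"az":0,"gripper":0.6},{"x":0,"y":0,"z":0,"ax":0,"ay":0,"az":0,"gripper":0.6}]' 40; python3 -c "
from h import *
s=ctrl.observe();print(s['tool_pos'],s['joint_vel'],s['force'])"
```

```text
time_s: 3.7
tool_pos: [0.4486, -0.2559, 0.0222]
eef_rot: [0.12, 0.691, -0.124, 0.702]
force: [-0.5, -0.8, -0.2]
finger_gap: 0.0342
[ 0.44858808 -0.2559059   0.02218148] [ 1.45030678e-03 -1.10287210e-02 -1.10765558e-03  7.00676236e-04
  6.02821724e-03 -1.02956310e-05] [-0.50494974 -0.78596925 -0.18088938]
```

```bash
python3 -m handwheel '[{"x":3,"y":0,"z":0,"ax":0,"ay":0,"az":0,"gripper":0.65},{"x":0,"y":0,"z":0,"ax":0,"ay":0,"az":0,"gripper":0.85},{"x":0,"y":0,"z":0,"ax":0,"ay":0,"az":0,"gripper":0.85},{"x":0,"y":0,"z":0,"ax":0,"ay":0,"az":0,"gripper":0.85},{"x":0,"y":0,"z":0,"ax":0,"ay":0,"az":0,"gripper":0.85}]' 40;  python3 -m handwheel '[{"x":-10,"y":0,"z":0,"ax":0,"ay":0,"az":0,"gripper":0.85},{"x":-30,"y":0,"z":0,"ax":0,"ay":0,"az":0,"gripper":0.85},{"x":-40,"y":0,"z":0,"ax":0,"ay":0,"az":0,"gripper":0.85},{"x":-30,"y":0,"z":0,"ax":0,"ay":0,"az":0,"gripper":0.85},{"x":0,"y":0,"z":0,"ax":0,"ay":0,"az":0,"gripper":0.85}]'
python3 - <<'E'
from h import *
c=cap("wrist","w4")
h=ctrl.observe()["tool_pos"][2]-0.0195
for o in heads(c,"red",z=h+.011): print(*o)
print(Ro.from_quat(ctrl.observe()["eef_rot"]).as_matrix().round(3))
E
```

```text
time_s: 4.2
tool_pos: [0.4486, -0.2559, 0.0188]
eef_rot: [0.12, 0.691, -0.124, 0.702]
force: [-0.9, 0.7, 3.2]
finger_gap: 0.0232
time_s: 4.7
tool_pos: [0.446, -0.2546, 0.1336]
eef_rot: [0.121, 0.692, -0.123, 0.701]
force: [-0.5, -0.6, -0.7]
finger_gap: 0.0228
[324. 263.] 16797.5 (429.7, -249.0) (71, 40) 161.0
[[ 0.011  0.34   0.94 ]
 [-0.005  0.94  -0.34 ]
 [-1.    -0.001  0.012]]
```

View pics/w4.png

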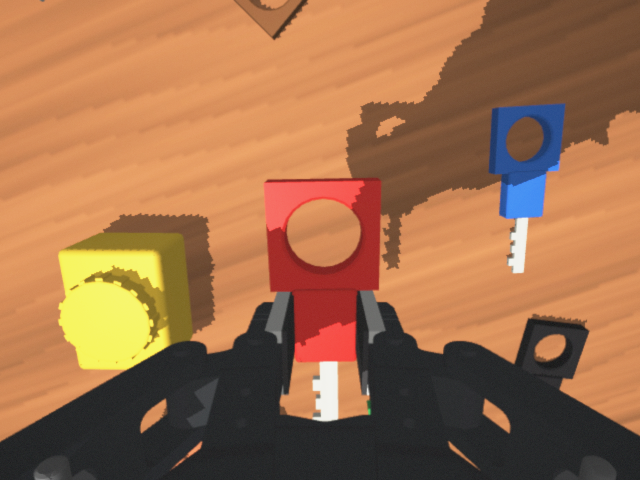

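The red key is held level, with its eye at (323,232). Now over to the cabinet.

```bash
python3 -m handwheel '[{"x":-5,"y":25,"z":0,"ax":0,"ay":0,"az":0,"gripper":0.85},{"x":-5,"y":45,"z":0,"ax":0,"ay":0,"az":0,"gripper":0.85},{"x":-5,"y":45,"z":0,"ax":0,"ay":0,"az":0,"gripper":0.85},{"x":-5,"y":45,"z":0,"ax":0,"ay":0,"az":0,"gripper":0.85},{"x":0,"y":45,"z":0,"ax":0,"ay":0,"az":0,"gripper":0.85},{"x":0,"y":45,"z":0,"ax":0,"ay":0,"az":0,"gripper":0.85},{"x":0,"y":45,"z":0,"ax":0,"ay":0,"az":0,"gripper":0.85},{"x":0,"y":45,"z":0,"ax":0,"ay":0,"az":0,"gripper":0.85},{"x":0,"y":30,"z":0,"ax":0,"ay":0,"az":0,"gripper":0.85},{"x":0,"y":0,"z":0,"ax":-7.2,"ay":0,"az":0,"gripper":0.85},{"x":0,"y":0,"z":0,"ax":-7.2,"ay":0,"az":0,"gripper":0.85},{"x":0,"y":0,"z":0,"ax":-7.2,"ay":0,"az":0,"gripper":0.85}]' 40;  python3 -m handwheel '[{"x":0,"y":0,"z":0,"ax":-7.2,"ay":0,"az":0,"gripper":0.85},{"x":0,"y":0,"z":0,"ax":0,"ay":0,"az":0,"gripper":0.85},{"x":0,"y":0,"z":0,"ax":0,"ay":0,"az":0,"gripper":0.85}]'
python3 - <<'E'
from h import *
c=cap("wrist","w5")
s=ctrl.observe()
for col in HUE:
    for o in heads(c,col,z=.011): print(col,*o)
h=s["tool_pos"][2]-0.0195
print("held",*heads(c,"red",z=h+.011),sep="\n")
print(Ro.from_quat(s["eef_rot"]).as_matrix().round(3))
E
```

```text
time_s: 5.95
tool_pos: [0.5712, 0.1091, 0.1427]
eef_rot: [-0.015, 0.707, 0.011, 0.707]
force: [0.4, 0.9, -1.9]
finger_gap: 0.0224
time_s: 6.25
tool_pos: [0.5694, 0.1093, 0.1397]
eef_rot: [-0.061, 0.706, 0.058, 0.703]
force: [-0.2, -0.6, -0.5]
finger_gap: 0.0231
red [323. 259.] 18041.0 (586.1, 110.8) (148, 76) 10.7
blue [477. 186.] 6321.5 (517.5, 199.7) (58, 58) 99.7
green [602. 214.] 5017.5 (522.7, 285.9) (57, 50) 21.2
held
(array([323., 259.]), 18041.0, (547.8, 105.1), (78, 40), 10.7)
[[-0.005 -0.168  0.986]
 [-0.006  0.986  0.168]
 [-1.    -0.005 -0.005]]
```

View pics/w5.png

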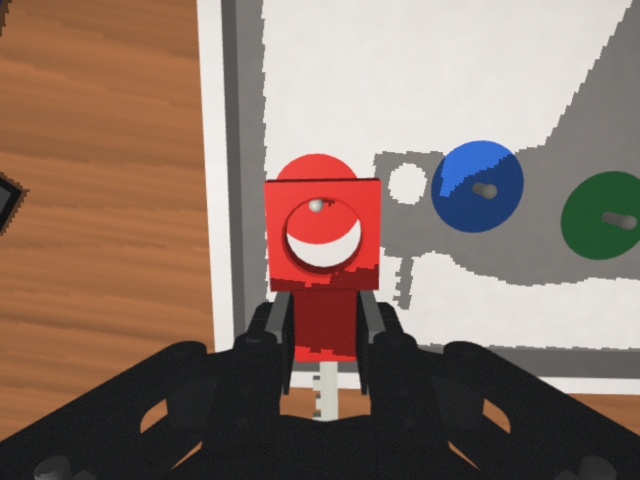

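```bash
python3 - <<'E'
from h import *
c=cap("wrist"); s=ctrl.observe(); p=s["tool_pos"]; M=Ro.from_quat(s["eef_rot"]).as_matrix()
print("pin r",ray(c,(316,206),.034)*1000,"b",ray(c,(489,191),.034)*1000,"g",ray(c,(628,223),.034)*1000)
a,b=ray(c,(222,0),.045),ray(c,(234,300),.045)
print("wall ang",np.degrees(np.arctan2(*(b-a)[1::-1])))
a,b=ray(c,(420,378),.045),ray(c,(630,381),.045)
print("wall2 ang",np.degrees(np.arctan2(*(b-a)[1::-1]))-90)
# eye hole centre of held key: ellipse in image approx (323,232) top
h=p[2]-.0195+.010
e=ray(c,(323,231),h); d=ray(c,(316,206),.034)-e; print("eye",e*1000,"delta tool",(M.T@np.array([d[0],d[1],0])*1000).round(1),p)
E
```

```text
pin r [543.18475239  99.00277517  34.        ] b [517.17093746 198.19501497  34.        ] g [521.58703944 286.44430327  34.        ]
wall ang 8.42313389086672
wall2 ang 8.6588284002124
eye [535.67036115 102.77036776 130.4143061 ] delta tool [-0.  -5.   6.8] [0.56950153 0.1092992  0.13991431]
```

```bash
python3 -m handwheel '[{"x":10,"y":-5,"z":7,"ax":1.2,"ay":0,"az":0,"gripper":0.85},{"x":30,"y":0,"z":0,"ax":0,"ay":0,"az":0,"gripper":0.85},{"x":30,"y":0,"z":0,"ax":0,"ay":0,"az":0,"gripper":0.85},{"x":0,"y":0,"z":0,"ax":0,"ay":0,"az":0,"gripper":0.85},{"x":0,"y":0,"z":0,"ax":0,"ay":0,"az":0,"gripper":0.85}]'
python3 - <<'E'
from h import *
c=cap("wrist","w6")
E
```

```text
time_s: 6.85
tool_pos: [0.5801, 0.1038, 0.067]
eef_rot: [-0.049, 0.706, 0.046, 0.705]
force: [0.6, -1.1, -0.6]
finger_gap: 0.0226
```

View pics/w6.png

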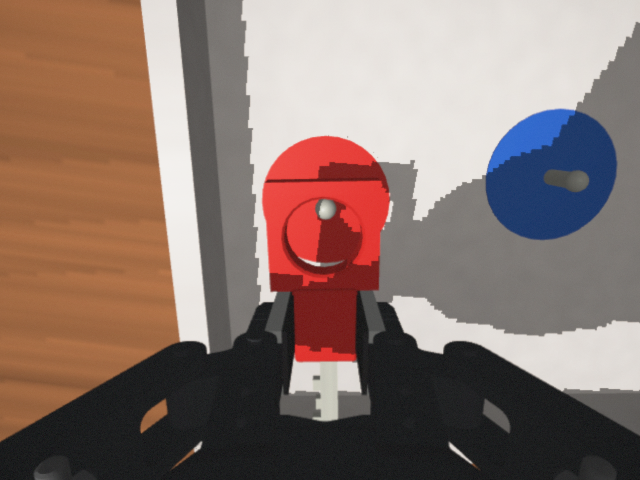

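The pin tip shows at (326,209), inside the hole centred at (323,232). The pose says the eye is about 5 mm too far along the tool's z.

```bash
python3 -m handwheel '[{"x":0,"y":0,"z":-5,"ax":0,"ay":0,"az":0,"gripper":0.85},{"x":12,"y":0,"z":-1,"ax":0,"ay":0,"az":0,"gripper":0.85},{"x":12,"y":0,"z":0,"ax":0,"ay":0,"az":0,"gripper":0.85},{"x":9,"y":0,"z":0,"ax":0,"ay":0,"az":0,"gripper":0.85},{"x":0,"y":0,"z":0,"ax":0,"ay":0,"az":0,"gripper":0.85},{"x":0,"y":0,"z":0,"ax":0,"ay":0,"az":0,"gripper":0.85}]'
python3 - <<'E'
from h import *
c=cap("wrist","w7")
E
```

```text
time_s: 7.5
tool_pos: [0.5753, 0.103, 0.0344]
eef_rot: [-0.049, 0.705, 0.045, 0.706]
force: [0.1, -0.3, -0.1]
finger_gap: 0.0229
```

View pics/w7.png

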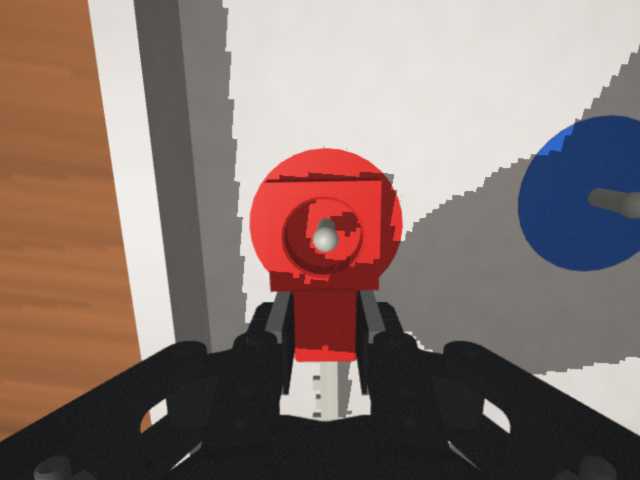

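The pin passes through the hole, with its ball at (325,238). Next I'll lower the last 4-5 mm, release and lift.

```bash
python3 -m handwheel '[{"x":4,"y":0,"z":0,"ax":0,"ay":0,"az":0,"gripper":0.85},{"x":2,"y":0,"z":0,"ax":0,"ay":0,"az":0,"gripper":0.85},{"x":0,"y":0,"z":0,"ax":0,"ay":0,"az":0,"gripper":0.6},{"x":0,"y":0,"z":0,"ax":0,"ay":0,"az":0,"gripper":0.6},{"x":0,"y":0,"z":0,"ax":0,"ay":0,"az":0,"gripper":0.6}]'
python3 -m handwheel '[{"x":-15,"y":0,"z":0,"ax":0,"ay":0,"az":0,"gripper":0.6},{"x":-40,"y":0,"z":0,"ax":0,"ay":0,"az":0,"gripper":0.6},{"x":-45,"y":0,"z":0,"ax":0,"ay":0,"az":0,"gripper":0.6},{"x":-10,"y":0,"z":0,"ax":0,"ay":0,"az":0,"gripper":0.6}]'
python3 - <<'E'
from h import *
c=cap("wrist","w8")
E
```

```text
time_s: 8.05
tool_pos: [0.5759, 0.103, 0.0288]
eef_rot: [-0.049, 0.704, 0.045, 0.707]
force: [-0.5, -0.3, -0.3]
finger_gap: 0.034
time_s: 8.45
tool_pos: [0.5742, 0.1034, 0.1432]
eef_rot: [-0.049, 0.705, 0.045, 0.706]
force: [0.2, -0.2, 0.3]
finger_gap: 0.034
```

View pics/w8.png

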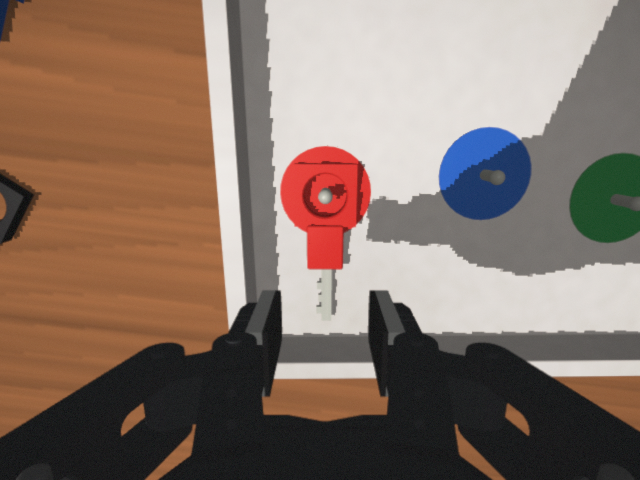

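The red key lies flat with the pin through its eye at (325,196). I've viewed 11 pictures, so I'll rely on numbers from here. Blue is next.

```bash
python3 -m handwheel '[{"x":0,"y":-20,"z":-13,"ax":0,"ay":0,"az":0,"gripper":0.55},{"x":0,"y":-36,"z":-24,"ax":0,"ay":0,"az":0,"gripper":0.55},{"x":0,"y":-36,"z":-24,"ax":0,"ay":0,"az":0,"gripper":0.55},{"x":0,"y":-36,"z":-24,"ax":0,"ay":0,"az":0,"gripper":0.55},{"x":0,"y":-36,"z":-24,"ax":0,"ay":0,"az":0,"gripper":0.55},{"x":0,"y":-36,"z":-24,"ax":0,"ay":0,"az":0,"gripper":0.55},{"x":0,"y":-13,"z":-10,"ax":0,"ay":0,"az":0,"gripper":0.55},{"x":0,"y":0,"z":0,"ax":8,"ay":0,"az":0,"gripper":0.55},{"x":0,"y":0,"z":0,"ax":8,"ay":0,"az":0,"gripper":0.55},{"x":0,"y":0,"z":0,"ax":8,"ay":0,"az":0,"gripper":0.55},{"x":0,"y":0,"z":0,"ax":0,"ay":0,"az":0,"gripper":0.55},{"x":0,"y":0,"z":0,"ax":0,"ay":0,"az":0,"gripper":0.55}]'
cat >> h.py <<'E'
def togrip(col,fn=None):
    c=cap("wrist",fn); s=ctrl.observe(); p=np.array(s["tool_pos"])*1000; M=Ro.from_quat(s["eef_rot"]).as_matrix()
    print("tcp",p.round(1),"yaw tool z",np.degrees(np.arctan2(M[1,2],M[0,2])).round(1))
    for o in heads(c,col):
        a=np.radians((o[4]+90)%180-90); g=np.array(o[2])+19.5*np.array([np.cos(a),np.sin(a)])
        d=M.T@np.array([g[0]-p[0],g[1]-p[1],0]); print(col,*o,"grip",g.round(1),"delta tool",d.round(1))
E
python3 -c "
from h import *
togrip('blue','w9')"
```

```text
time_s: 9.7
tool_pos: [0.4549, -0.1343, 0.146]
eef_rot: [0.103, 0.698, -0.105, 0.701]
force: [0.3, -0.6, 0.1]
finger_gap: 0.0385
tcp [ 454.9 -134.2  146. ] yaw tool z -16.9
blue [342. 207.] 4658.0 (442.1, -118.7) (68, 39) 163.1 grip [ 460.8 -124.4] delta tool [-0.  11.1  2.7]
```

```bash
python3 -m handwheel '[{"x":10,"y":11,"z":2,"ax":0,"ay":0,"az":0,"gripper":0.55},{"x":40,"y":0,"z":0,"ax":0,"ay":0,"az":0,"gripper":0.55},{"x":40,"y":0,"z":0,"ax":0,"ay":0,"az":0,"gripper":0.55},{"x":20,"y":0,"z":0,"ax":0,"ay":0,"az":0,"gripper":0.55},{"x":0,"y":0,"z":0,"ax":0,"ay":0,"az":0,"gripper":0.55},{"x":0,"y":0,"z":0,"ax":0,"ay":0,"az":0,"gripper":0.55}]'
python3 -c "
from h import *
togrip('blue','w10')"
```

```text
time_s: 10.35
tool_pos: [0.4634, -0.1215, 0.0313]
eef_rot: [0.097, 0.697, -0.1, 0.703]
force: [-1.3, -0.3, 0.4]
finger_gap: 0.0384
tcp [ 463.5 -121.6   31.6] yaw tool z -16.0
blue [320. 227.] 12183.0 (442.1, -118.7) (69, 39) 163.4 grip [ 460.8 -124.3] delta tool [-0.  -3.3 -1.8]
```

```bash
python3 -m handwheel '[{"x":6,"y":-3,"z":-3,"ax":0.6,"ay":0,"az":0,"gripper":0.55},{"x":6,"y":0,"z":0,"ax":0,"ay":0,"az":0,"gripper":0.6},{"x":0,"y":0,"z":0,"ax":0,"ay":0,"az":0,"gripper":0.6}]'
python3 -c "
from h import *
togrip('blue')"
```

```text
time_s: 10.7
tool_pos: [0.4613, -0.1242, 0.0212]
eef_rot: [0.101, 0.695, -0.104, 0.704]
force: [-0.8, -0.4, -0.4]
finger_gap: 0.0342
tcp [ 461.3 -124.2   21.4] yaw tool z -16.6
blue [327. 237.] 13481.0 (441.9, -118.7) (69, 39) 163.4 grip [ 460.6 -124.3] delta tool [-0.  -0.3 -0.7]
```

```bash
python3 -m handwheel '[{"x":2,"y":0,"z":-1,"ax":0,"ay":0,"az":0,"gripper":0.65},{"x":0,"y":0,"z":0,"ax":0,"ay":0,"az":0,"gripper":0.85},{"x":0,"y":0,"z":0,"ax":0,"ay":0,"az":0,"gripper":0.85},{"x":0,"y":0,"z":0,"ax":0,"ay":0,"az":0,"gripper":0.85},{"x":0,"y":0,"z":0,"ax":0,"ay":0,"az":0,"gripper":0.85},{"x":-10,"y":0,"z":0,"ax":0,"ay":0,"az":0,"gripper":0.85},{"x":-30,"y":0,"z":0,"ax":0,"ay":0,"az":0,"gripper":0.85},{"x":-40,"y":0,"z":0,"ax":0,"ay":0,"az":0,"gripper":0.85},{"x":-45,"y":0,"z":0,"ax":0,"ay":0,"az":0,"gripper":0.85},{"x":0,"y":0,"z":0,"ax":0,"ay":0,"az":0,"gripper":0.85}]' 40
cat >> h.py <<'E'
def eye(col,fn=None,below=.0185):
    "eye of the held key in tool mm"
    c=cap("wrist",fn); s=ctrl.observe(); p=np.array(s["tool_pos"])*1000; M=Ro.from_quat(s["eef_rot"]).as_matrix()
    print("tcp",p.round(1),"yaw",np.degrees(np.arctan2(M[1,2],M[0,2])).round(1))
    for o in heads(c,col,z=p[2]/1000-below+.011,amin=3000):
        a=np.radians((o[4]+90)%180-90); e=np.array(o[2])-14.5*np.array([np.cos(a),np.sin(a)])
        print(*o,"eye tool",(M.T@np.array([e[0]-p[0],e[1]-p[1],0])).round(1))
E
python3 -c "
from h import *
eye('blue','w11')"
```

```text
time_s: 11.75
tool_pos: [0.458, -0.123, 0.1509]
eef_rot: [0.101, 0.695, -0.104, 0.704]
force: [-0.3, -1.4, -1.3]
finger_gap: 0.0225
tcp [ 457.2 -122.7  149. ] yaw -16.6
[323. 253.] 14944.5 (439.9, -117.7) (70, 39) 163.0 eye tool [ -0.3  -0.1 -32.5]
```

```bash
python3 -m handwheel '[{"x":0,"y":25,"z":0,"ax":0,"ay":0,"az":0,"gripper":0.85},{"x":0,"y":43,"z":-1,"ax":0,"ay":0,"az":0,"gripper":0.85},{"x":0,"y":43,"z":-1,"ax":0,"ay":0,"az":0,"gripper":0.85},{"x":0,"y":43,"z":-1,"ax":0,"ay":0,"az":0,"gripper":0.85},{"x":0,"y":43,"z":-1,"ax":0,"ay":0,"az":0,"gripper":0.85},{"x":0,"y":43,"z":-1,"ax":0,"ay":0,"az":0,"gripper":0.85},{"x":0,"y":43,"z":0,"ax":0,"ay":0,"az":0,"gripper":0.85},{"x":0,"y":43,"z":0,"ax":0,"ay":0,"az":0,"gripper":0.85},{"x":0,"y":13,"z":0,"ax":0,"ay":0,"az":0,"gripper":0.85},{"x":0,"y":0,"z":0,"ax":-8.4,"ay":0,"az":0,"gripper":0.85},{"x":0,"y":0,"z":0,"ax":-8.4,"ay":0,"az":0,"gripper":0.85},{"x":0,"y":0,"z":0,"ax":-8.3,"ay":0,"az":0,"gripper":0.85}]'
python3 -m handwheel '[{"x":0,"y":0,"z":0,"ax":0,"ay":0,"az":0,"gripper":0.85},{"x":0,"y":0,"z":0,"ax":0,"ay":0,"az":0,"gripper":0.85}]'
python3 -c "
from h import *
eye('blue','w12')
s=ctrl.observe(); M=Ro.from_quat(s['eef_rot']).as_matrix();p=np.array(s['tool_pos'])*1000
for yaw in (8.5,):
    g=np.array([517.2,198.5])+32.5*np.array([np.cos(np.radians(yaw)),np.sin(np.radians(yaw))]); print((M.T@np.array([g[0]-p[0],g[1]-p[1],0])).round(1))"
```

```text
time_s: 13.0
tool_pos: [0.5469, 0.2158, 0.1413]
eef_rot: [-0.058, 0.706, 0.052, 0.704]
force: [0.1, -0.2, 0.4]
finger_gap: 0.0229
time_s: 13.2
tool_pos: [0.5456, 0.2147, 0.14]
eef_rot: [-0.058, 0.707, 0.051, 0.703]
force: [-0.0, -0.2, -0.3]
finger_gap: 0.0225
tcp [545.6 214.7 140. ] yaw 8.9
[325. 255.] 17698.5 (522.1, 210.7) (76, 39) 8.9 eye tool [  0.2  -0.3 -38.3]
[  0.1 -11.8   2. ]
```

View pics/w12.png

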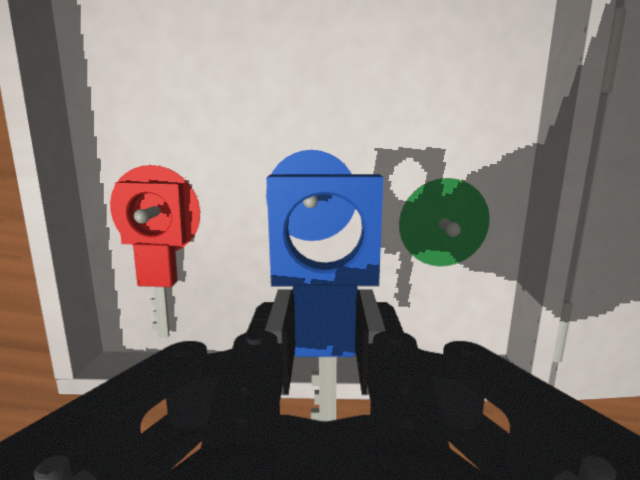

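The red key is still on its pin, the blue pin tip is at (310,202) and the green pin tip at (452,229).

```bash
python3 -c "
from h import *
c=cap('wrist');s=ctrl.observe(); M=Ro.from_quat(s['eef_rot']).as_matrix();p=np.array(s['tool_pos'])*1000
b=ray(c,(310,202),.034)*1000;print(b,ray(c,(452,229),.034)*1000)
d=M.T@np.array([b[0]-p[0],b[1]-p[1],0]);print(d,'move',d+[0,.1,32.5])"
python3 -m handwheel '[{"x":10,"y":-9,"z":2,"ax":0,"ay":0,"az":0,"gripper":0.85},{"x":30,"y":0,"z":0,"ax":0,"ay":0,"az":0,"gripper":0.85},{"x":30,"y":0,"z":0,"ax":0,"ay":0,"az":0,"gripper":0.85},{"x":0,"y":0,"z":0,"ax":0,"ay":0,"az":0,"gripper":0.85},{"x":0,"y":0,"z":0,"ax":0,"ay":0,"az":0,"gripper":0.85}]'
```

```text
[517.62353095 200.42600564  34.        ] [520.49134193 287.6902267   34.        ]
[  0.22937287  -9.84105778 -30.04383192] move [ 0.22937287 -9.74105778  2.45616808]
time_s: 13.8
tool_pos: [0.5504, 0.2026, 0.0676]
eef_rot: [-0.055, 0.706, 0.048, 0.704]
force: [-0.0, -0.1, -0.2]
finger_gap: 0.0229
```

```bash
python3 -m handwheel '[{"x":10,"y":2,"z":-1,"ax":0,"ay":0,"az":0,"gripper":0.85},{"x":12,"y":0,"z":0,"ax":0,"ay":0,"az":0,"gripper":0.85},{"x":12,"y":0,"z":0,"ax":0,"ay":0,"az":0,"gripper":0.85},{"x":0,"y":0,"z":0,"ax":0,"ay":0,"az":0,"gripper":0.85}]'
python3 -m handwheel '[{"x":4,"y":0,"z":0,"ax":0,"ay":0,"az":0,"gripper":0.85},{"x":0,"y":0,"z":0,"ax":0,"ay":0,"az":0,"gripper":0.85}]'
python3 -c "
from h import *
c=cap('wrist','w13')"
```

```text
time_s: 14.2
tool_pos: [0.5506, 0.2044, 0.0336]
eef_rot: [-0.054, 0.705, 0.048, 0.706]
force: [1.2, -1.0, -1.7]
finger_gap: 0.0234
time_s: 14.4
tool_pos: [0.5511, 0.2046, 0.0296]
eef_rot: [-0.054, 0.705, 0.048, 0.706]
force: [0.0, 0.1, 0.0]
finger_gap: 0.0226
```

View pics/w13.png

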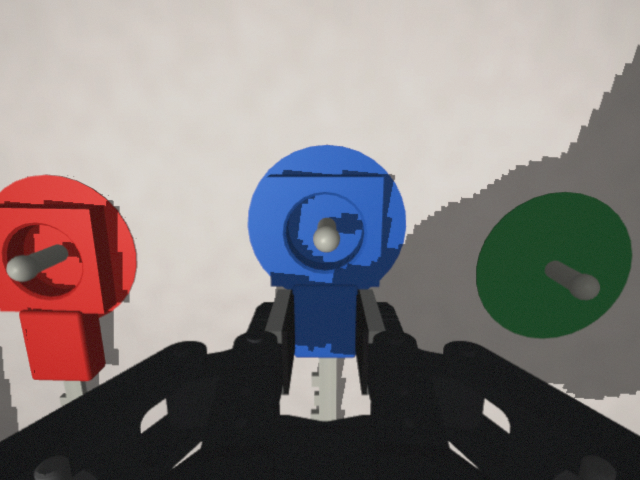

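The blue pin runs through the hole at (325,235). Release, lift and go to green.

```bash
python3 -m handwheel '[{"x":1,"y":0,"z":0,"ax":0,"ay":0,"az":0,"gripper":0.85},{"x":0,"y":0,"z":0,"ax":0,"ay":0,"az":0,"gripper":0.6},{"x":0,"y":0,"z":0,"ax":0,"ay":0,"az":0,"gripper":0.6},{"x":0,"y":0,"z":0,"ax":0,"ay":0,"az":0,"gripper":0.6},{"x":-15,"y":0,"z":0,"ax":0,"ay":0,"az":0,"gripper":0.6},{"x":-40,"y":0,"z":0,"ax":0,"ay":0,"az":0,"gripper":0.6},{"x":-45,"y":0,"z":0,"ax":0,"ay":0,"az":0,"gripper":0.6},{"x":-20,"y":0,"z":0,"ax":0,"ay":0,"az":0,"gripper":0.6},{"x":0,"y":-20,"z":0,"ax":0,"ay":0,"az":0,"gripper":0.55},{"x":0,"y":-43,"z":0,"ax":0,"ay":0,"az":0,"gripper":0.55},{"x":0,"y":-43,"z":2,"ax":0,"ay":0,"az":0,"gripper":0.55},{"x":0,"y":-43,"z":2,"ax":0,"ay":0,"az":0,"gripper":0.55}]'
python3 -m handwheel '[{"x":0,"y":-43,"z":3,"ax":0,"ay":0,"az":0,"gripper":0.55},{"x":0,"y":-43,"z":3,"ax":0,"ay":0,"az":0,"gripper":0.55},{"x":0,"y":-43,"z":3,"ax":0,"ay":0,"az":0,"gripper":0.55},{"x":0,"y":-43,"z":3,"ax":0,"ay":0,"az":0,"gripper":0.55},{"x":0,"y":-43,"z":3,"ax":0,"ay":0,"az":0,"gripper":0.55},{"x":0,"y":-43,"z":3,"ax":0,"ay":0,"az":0,"gripper":0.55},{"x":0,"y":-35,"z":0,"ax":0,"ay":0,"az":0,"gripper":0.55},{"x":0,"y":0,"z":0,"ax":6.5,"ay":0,"az":0,"gripper":0.55},{"x":0,"y":0,"z":0,"ax":6.5,"ay":0,"az":0,"gripper":0.55},{"x":0,"y":0,"z":0,"ax":6.5,"ay":0,"az":0,"gripper":0.55},{"x":0,"y":0,"z":0,"ax":0,"ay":0,"az":0,"gripper":0.55},{"x":0,"y":0,"z":0,"ax":0,"ay":0,"az":0,"gripper":0.55}]'
python3 -c "
from h import *
togrip('green','w14')"
```

```text
time_s: 15.65
tool_pos: [0.5774, 0.0599, 0.1639]
eef_rot: [-0.056, 0.702, 0.051, 0.708]
force: [0.2, 0.3, 0.5]
finger_gap: 0.0387
time_s: 16.85
tool_pos: [0.6409, -0.2473, 0.1814]
eef_rot: [0.069, 0.696, -0.074, 0.711]
force: [-0.2, 0.9, -1.1]
finger_gap: 0.0386
tcp [ 641.  -247.3  181.4] yaw tool z -11.6
```

View pics/w14.png

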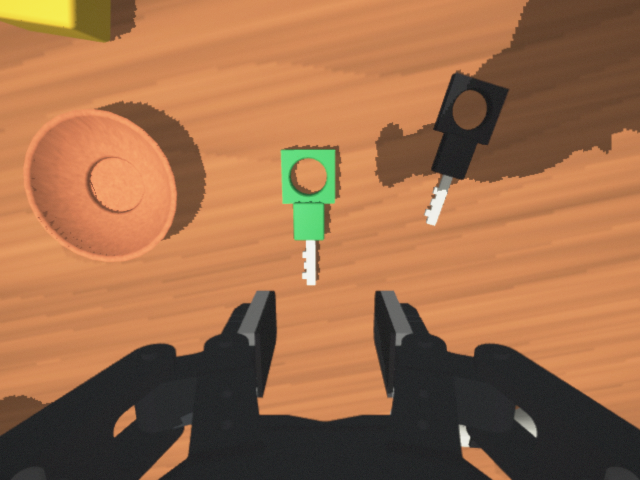

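The green key is in view with its eye at (309,176), and black and dish are clear of it. The mask's saturation limit was just too strict, so I'll relax it.

```bash
sed -i 's/(S>150)/(S>(100 if col=="green" else 150))/' h.py; python3 -c "
from h import *
togrip('green')"
```

```text
tcp [ 641.  -247.2  181.2] yaw tool z -11.6
green [308. 190.] 3846.5 (618.1, -256.3) (68, 39) 168.5 grip [ 637.2 -260.2] delta tool [  0.  -13.5  -1.1]
```

```bash
python3 -m handwheel '[{"x":20,"y":-13,"z":-2,"ax":0,"ay":0,"az":0,"gripper":0.55},{"x":40,"y":0,"z":0,"ax":0,"ay":0,"az":0,"gripper":0.55},{"x":40,"y":0,"z":0,"ax":0,"ay":0,"az":0,"gripper":0.55},{"x":40,"y":0,"z":0,"ax":0,"ay":0,"az":0,"gripper":0.55},{"x":8,"y":0,"z":0,"ax":0,"ay":0,"az":0,"gripper":0.55},{"x":0,"y":0,"z":0,"ax":0,"ay":0,"az":0,"gripper":0.55},{"x":0,"y":0,"z":0,"ax":0,"ay":0,"az":0,"gripper":0.55}]'
python3 -c "
from h import *
togrip('green')"
```

```text
time_s: 17.65
tool_pos: [0.6425, -0.2611, 0.0338]
eef_rot: [0.063, 0.695, -0.07, 0.713]
force: [-0.2, 0.3, 0.1]
finger_gap: 0.0385
tcp [ 642.8 -261.2   34.4] yaw tool z -10.7
green [325. 233.] 14314.0 (618.1, -256.4) (69, 40) 168.5 grip [ 637.2 -260.3] delta tool [-0.2 -0.1 -5.7]
```

```bash
python3 -m handwheel '[{"x":5,"y":0,"z":-5,"ax":0.8,"ay":1.5,"az":0.4,"gripper":0.55},{"x":7,"y":0,"z":-1,"ax":0,"ay":0,"az":0,"gripper":0.6},{"x":0,"y":0,"z":0,"ax":0,"ay":0,"az":0,"gripper":0.6}]'
python3 -c "
from h import *
togrip('green');print(Ro.from_quat(ctrl.observe()['eef_rot']).as_matrix().round(3))"
```

```text
time_s: 18.0
tool_pos: [0.6389, -0.261, 0.0259]
eef_rot: [0.071, 0.702, -0.072, 0.705]
force: [-0.2, -0.0, 0.1]
finger_gap: 0.0335
tcp [ 639.3 -261.2   26.3] yaw tool z -11.6
green [326. 248.] 15431.5 (618.2, -256.6) (69, 39) 168.4 grip [ 637.3 -260.5] delta tool [-0.   0.3 -2.1]
[[ 0.006  0.201  0.98 ]
 [-0.002  0.98  -0.201]
 [-1.    -0.001  0.006]]
```

```bash
python3 -m handwheel '[{"x":5,"y":0,"z":-2,"ax":0,"ay":0,"az":0,"gripper":0.6},{"x":2,"y":0,"z":0,"ax":0,"ay":0,"az":0,"gripper":0.65},{"x":0,"y":0,"z":0,"ax":0,"ay":0,"az":0,"gripper":0.85},{"x":0,"y":0,"z":0,"ax":0,"ay":0,"az":0,"gripper":0.85},{"x":0,"y":0,"z":0,"ax":0,"ay":0,"az":0,"gripper":0.85},{"x":0,"y":0,"z":0,"ax":0,"ay":0,"az":0,"gripper":0.85}]' 40
python3 -m handwheel '[{"x":-10,"y":0,"z":0,"ax":0,"ay":0,"az":0,"gripper":0.85},{"x":-30,"y":0,"z":0,"ax":0,"ay":0,"az":0,"gripper":0.85},{"x":-40,"y":0,"z":0,"ax":0,"ay":0,"az":0,"gripper":0.85},{"x":-45,"y":0,"z":0,"ax":0,"ay":0,"az":0,"gripper":0.85},{"x":0,"y":0,"z":0,"ax":0,"ay":0,"az":0,"gripper":0.85}]'
python3 -c "
from h import *
eye('green','w15')"
```

```text
time_s: 18.65
tool_pos: [0.6377, -0.261, 0.0196]
eef_rot: [0.071, 0.701, -0.072, 0.706]
force: [0.7, 1.0, -0.0]
finger_gap: 0.0226
time_s: 19.15
tool_pos: [0.6359, -0.2602, 0.1496]
eef_rot: [0.071, 0.702, -0.072, 0.705]
force: [0.7, 0.0, 0.7]
finger_gap: 0.023
tcp [ 634.7 -259.7  146.9] yaw -11.6
[325. 256.] 16524.0 (616.5, -256.2) (70, 40) 168.4 eye tool [ -0.1  -0.2 -33. ]
```

```bash
python3 -m handwheel '[{"x":0,"y":20,"z":-8,"ax":0,"ay":0,"az":0,"gripper":0.85},{"x":0,"y":40,"z":-15,"ax":0,"ay":0,"az":0,"gripper":0.85},{"x":0,"y":40,"z":-15,"ax":0,"ay":0,"az":0,"gripper":0.85},{"x":0,"y":40,"z":-15,"ax":0,"ay":0,"az":0,"gripper":0.85},{"x":0,"y":40,"z":-15,"ax":0,"ay":0,"az":0,"gripper":0.85},{"x":0,"y":40,"z":-15,"ax":0,"ay":0,"az":0,"gripper":0.85},{"x":0,"y":40,"z":-15,"ax":0,"ay":0,"az":0,"gripper":0.85},{"x":0,"y":40,"z":-15,"ax":0,"ay":0,"az":0,"gripper":0.85},{"x":0,"y":40,"z":-15,"ax":0,"ay":0,"az":0,"gripper":0.85},{"x":0,"y":40,"z":-15,"ax":0,"ay":0,"az":0,"gripper":0.85},{"x":0,"y":40,"z":-15,"ax":0,"ay":0,"az":0,"gripper":0.85},{"x":0,"y":40,"z":-15,"ax":0,"ay":0,"az":0,"gripper":0.85}]'
python3 -m handwheel '[{"x":0,"y":40,"z":-15,"ax":0,"ay":0,"az":0,"gripper":0.85},{"x":0,"y":20,"z":-7,"ax":0,"ay":0,"az":0,"gripper":0.85},{"x":0,"y":0,"z":0,"ax":-6.7,"ay":0,"az":0,"gripper":0.85},{"x":0,"y":0,"z":0,"ax":-6.7,"ay":0,"az":0,"gripper":0.85},{"x":0,"y":0,"z":0,"ax":-6.7,"ay":0,"az":0,"gripper":0.85},{"x":0,"y":0,"z":0,"ax":0,"ay":0,"az":0,"gripper":0.85},{"x":0,"y":0,"z":0,"ax":0,"ay":0,"az":0,"gripper":0.85}]'
python3 -c "
from h import *
c=cap('wrist','w16')
s=ctrl.observe(); M=Ro.from_quat(s['eef_rot']).as_matrix();p=np.array(s['tool_pos'])*1000
print(p,M.round(3)); e=p+M@[0,-.2,-33]; d=M.T@np.array([521-e[0],287.3-e[1],0]); print('move',d.round(1))
print('pin px',proj(c,[.521,.2873,.034]))"
```

```text
time_s: 20.4
tool_pos: [0.5437, 0.2443, 0.1384]
eef_rot: [0.073, 0.708, -0.074, 0.699]
force: [0.9, 0.5, 0.1]
finger_gap: 0.0225
time_s: 21.1
tool_pos: [0.5225, 0.3179, 0.1319]
eef_rot: [-0.058, 0.713, 0.055, 0.696]
force: [0.9, 1.0, -1.7]
finger_gap: 0.0227
[522.4961676  317.83087587 131.92256928] [[-0.024 -0.16   0.987]
 [-0.006  0.987  0.16 ]
 [-1.    -0.002 -0.024]]
move [ -0.6 -29.7  26.6]
pin px [274.52742045 246.54967968]
```

```bash
python3 -m handwheel '[{"x":0,"y":-15,"z":13,"ax":0.7,"ay":-1.4,"az":0,"gripper":0.85},{"x":0,"y":-15,"z":13,"ax":0,"ay":0,"az":0,"gripper":0.85},{"x":0,"y":0,"z":0,"ax":0,"ay":0,"az":0,"gripper":0.85},{"x":30,"y":0,"z":0,"ax":0,"ay":0,"az":0,"gripper":0.85},{"x":30,"y":0,"z":0,"ax":0,"ay":0,"az":0,"gripper":0.85},{"x":0,"y":0,"z":0,"ax":0,"ay":0,"az":0,"gripper":0.85},{"x":0,"y":0,"z":0,"ax":0,"ay":0,"az":0,"gripper":0.85}]'
python3 -c "
from h import *
c=cap('wrist','w17')
s=ctrl.observe(); M=Ro.from_quat(s['eef_rot']).as_matrix();p=np.array(s['tool_pos'])*1000
print(p,M.round(3)); e=p+M@[0,-.2,-33]; d=M.T@np.array([521-e[0],287.3-e[1],0]); print('move',d.round(1))
print('pin px',proj(c,[.521,.2873,.034]))"
```

```text
time_s: 21.85
tool_pos: [0.559, 0.287, 0.0715]
eef_rot: [-0.048, 0.704, 0.047, 0.707]
force: [-0.5, 0.6, -0.4]
finger_gap: 0.0228
[558.81478822 286.98852818  71.58417077] [[ 0.004 -0.134  0.991]
 [-0.001  0.991  0.134]
 [-1.    -0.001  0.004]]
move [-0.   5.6 -4.4]
pin px [337.8899466  207.66833652]
```

View pics/w17.png

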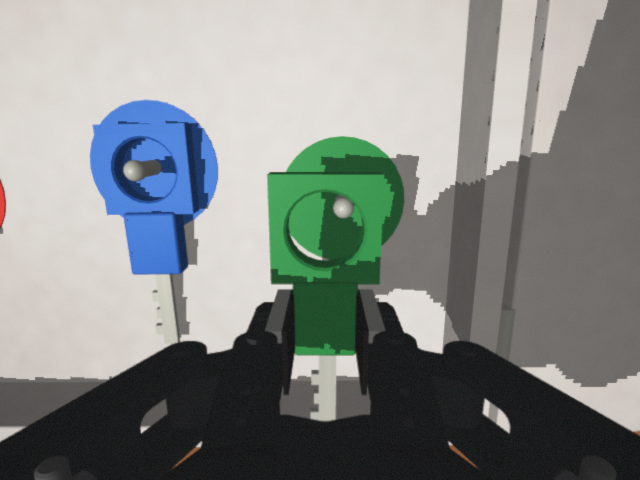

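Blue is on its pin. The green pin tip is at (343,208) against a predicted (338,208), so I'll shift y +7 and z -4. This is picture 15, and I'm keeping the last one for the final check.

```bash
python3 -m handwheel '[{"x":0,"y":7,"z":-4,"ax":-0.7,"ay":0,"az":0,"gripper":0.85},{"x":0,"y":0,"z":0,"ax":0,"ay":0,"az":0,"gripper":0.85},{"x":10,"y":0,"z":0,"ax":0,"ay":0,"az":0,"gripper":0.85},{"x":0,"y":0,"z":0,"ax":0,"ay":0,"az":0,"gripper":0.85}]'
python3 -c "
from h import *
s=ctrl.observe(); M=Ro.from_quat(s['eef_rot']).as_matrix();p=np.array(s['tool_pos'])*1000
e=p+M@[0,-.2,-33]; d=M.T@np.array([521-e[0],288.3-e[1],0]); print('move',d.round(1),p)"
```

```text
time_s: 22.3
tool_pos: [0.5553, 0.295, 0.0648]
eef_rot: [-0.052, 0.702, 0.053, 0.708]
force: [-1.0, 0.0, -0.9]
finger_gap: 0.0228
move [-0.  -1.4 -1.9] [555.26648432 295.00481761  64.77657578]
```

```bash
python3 -m handwheel '[{"x":10,"y":-1,"z":-2,"ax":0,"ay":0,"az":0,"gripper":0.85},{"x":12,"y":0,"z":0,"ax":0,"ay":0,"az":0,"gripper":0.85},{"x":10,"y":0,"z":0,"ax":0,"ay":0,"az":0,"gripper":0.85},{"x":0,"y":0,"z":0,"ax":0,"ay":0,"az":0,"gripper":0.85}]'
python3 -c "
from h import *
c=cap('wrist','w18')
s=ctrl.observe(); M=Ro.from_quat(s['eef_rot']).as_matrix();p=np.array(s['tool_pos'])*1000
e=p+M@[0,-.2,-33]; d=M.T@np.array([521-e[0],288.3-e[1],0]); print('move',d.round(1),p,s['force'],M[:,0])"
```

```text
time_s: 22.7
tool_pos: [0.5534, 0.2936, 0.0296]
eef_rot: [-0.052, 0.702, 0.053, 0.708]
force: [-0.4, 0.2, -0.5]
finger_gap: 0.0233
move [-0.  -0.3 -0. ] [553.5593636  293.70341784  30.17557097] [-0.00952325 -0.69887263 -0.70606511] [ 0.00888286  0.00144618 -0.9999595 ]
```

Eye and pin now agree by pose. Release, lift, back away a little and look.

```bash
python3 -m handwheel '[{"x":1,"y":0,"z":0,"ax":0,"ay":0,"az":0,"gripper":0.85},{"x":0,"y":0,"z":0,"ax":0,"ay":0,"az":0,"gripper":0.6},{"x":0,"y":0,"z":0,"ax":0,"ay":0,"az":0,"gripper":0.6},{"x":0,"y":0,"z":0,"ax":0,"ay":0,"az":0,"gripper":0.6},{"x":-15,"y":0,"z":0,"ax":0,"ay":0,"az":0,"gripper":0.6},{"x":-40,"y":0,"z":0,"ax":0,"ay":0,"az":0,"gripper":0.6},{"x":-45,"y":0,"z":0,"ax":0,"ay":0,"az":0,"gripper":0.6},{"x":-30,"y":-20,"z":0,"ax":0,"ay":0,"az":0,"gripper":0.6},{"x":0,"y":-40,"z":0,"ax":0,"ay":0,"az":0,"gripper":0.6},{"x":0,"y":-30,"z":0,"ax":0,"ay":0,"az":0,"gripper":0.6},{"x":0,"y":0,"z":0,"ax":0,"ay":0,"az":0,"gripper":0.6},{"x":0,"y":0,"z":0,"ax":0,"ay":0,"az":0,"gripper":0.6}]'
python3 -c "
from h import *
c=cap('wrist'); d=cap('scene')
a=c['img'][60:400,60:640]; b=d['img'][270:400,210:440]
b=cv2.resize(b,(460,260)); o=np.zeros((600,580,3),np.uint8); o[:340]=a; o[340:,:460]=b
cv2.imwrite('pics/fin.png',o[:,:,::-1]); print(ctrl.observe()['time_s'])
for col in HUE:
    for h in heads(c,col,z=.021): print(col,*h)"
```

```text
time_s: 23.95
tool_pos: [0.5677, 0.2028, 0.1743]
eef_rot: [-0.052, 0.699, 0.054, 0.711]
force: [-0.5, 0.3, 0.4]
finger_gap: 0.0341
24.05
red [188. 185.] 6106.0 (551.4, 107.0) (78, 56) 24.2
blue [331. 170.] 6083.5 (527.4, 201.6) (77, 56) 8.5
green [450. 194.] 5783.5 (530.3, 287.8) (76, 56) 8.5
```

View pics/fin.png

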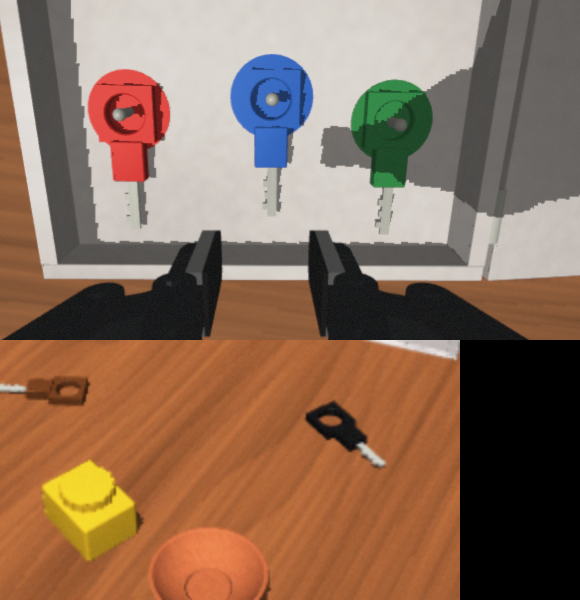

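The last picture shows the three keys flat in the cabinet with pins through their eyes at (120,114), (272,99) and (400,124). Black, dish and box appear unmoved.

```bash
python3 -c "
from plant import ticket
print(ticket.finish_job())"
```

```text
the job is handed in; nothing more can be done
None
```

All three keys are hung: I placed red, then blue, then green over the pin on the disc of its own colour, and handed the job in at about 24 s of the 83 s allowed.

- **Keys:** The last wrist picture shows each key lying flat on the back panel with its pin through the eye and its blade along the cabinet's x.
- **Other things:** In the last scene picture the black key, the dish and the battery box look unmoved. I judged that by eye and did not measure it.
- **Forces:** The wrist-force readings at the end of each move never went above about 4 N. I did not watch the values during the moves.
- **Checks that failed or disagreed:**
  - My first two moves were refused because a row needs all seven keys; the arm did not move.
  - My first grip on the red key was too shallow, so I opened, lowered and gripped it again.
  - The colour mask missed the green key in bright light until I relaxed it.
  - The final mask fit for red gave 24° instead of about 8°. I put that down to the key and its disc merging in the mask, since the picture shows the key straight.

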